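# Take a glued-up lino block out from under its pressing weights

## Robot

A 7-joint arm with a two-finger parallel gripper is mounted at the origin on a cart in front of the work surface, level with it; the furniture and walls round the work are solid. World frame = base frame: x ahead of the robot, y to its left, z up, the work surface at z = 0. Lengths are in mm, angles in rad, forces in N, time in s.
With the tool pointing down it reaches from about 425 to 825 mm from the base axis. Payload 3.6 kg.
Tool frame: the origin (TCP) lies at the very end of the fingers, on their centre line; the grasp point (between the pads) lies 19 mm behind it; z points along the fingers, y is the line along which they close (so a half turn about z gives the same grasp; the last joint's range is limited). The gripper opens to 93 mm and grips with 3 to 60 N. Pads are 15 mm wide; open, the fingers measure 128 mm over their backs; the gripper's body (75 mm by 188 mm) begins 65 mm behind the grasp point.
Start: joints at [1.28, 0.615, -0.013, 1.423, 0.008, 1.103, -0.04], TCP at [170.129, -627.308, 185.54] pointing down, gripper open.
Joint ranges: [-3.12, 3.12], [-0.3, 2.06], [-1.34, 1.32], [0.26, 2.42], [-1.36, 4.5], [0.01, 1.98], [-2.84, 2.84]. Speed limits (rad/s): [2.79, 2.79, 3.14, 3.14, 3.14, 3.14, 3.14].

## Interface

Orientations are given as a 3x3 rotation matrix whose columns are the frame's x, y, z axes.
In Python, from station import env gives the robot as it stands.
- The arm moves only by the shell command python3 -m creep 'ROWS' [OPENING]. ROWS is JSON, a list of rows, each a list of 2 entries, a list of its own where there are three numbers: the shift along the world's x, y, z normalised to -1 to 1, where 1 is 0.15 m, then the turn about the world's z normalised to -1 to 1, where 1 is 8 degrees. In form: [[[x, y, z], yaw], ...]. A call has exactly 8 rows; each row shifts and turns the commanded pose from where the row before left it; what a row does not reach is not made up. A row lasts 1/10 s, in which the tool goes at most 50 mm and 8.59 degrees, less where a joint would pass 70% of its speed; a pose out of reach is approached as far as the arm can. A call with a number of a shift or a turn outside -1 to 1 is refused whole. A call with a gripper value outside its range is refused whole. OPENING is the opening, from -1 (shut) to 1 (fully open), set as the call begins (- or left out, the last holds). The fingers move at their own pace and stop on an object; the grip force is fixed at half the most. Time passes only in rows, so rows that do not move let the fingers close, or fill a call up. It gives the time, the measured TCP pose, the force, the opening and the grip force at its end, in the units of the state.
- env.get_obs(): the state, without advancing time (a new reading comes with each control period).
- env.capture(name): name is "scene" or "top" or "wrist"; returns the picture (480x640x3 uint8, blue, green, red); there is no depth.
- env.get_calibration(name): a dict with "fx", "fy", "cx", "cy" (pixels), "T" (4x4, takes a point from camera to world coordinates). Camera axes: x right, y down, z forward; pixel columns grow to the right and rows downward; lengths in mm; the calibration is good to about 2 mm. The wrist camera is an equidistant fisheye: a pixel r from the principal point sees the ray r / f radians off the axis. A picture is of the moment at which its call begins: read the wrist's pose just before it. get_calibration takes no time and is no camera call; for the wrist camera it gives the pose at the moment of the call.
- env.finish_job(): hands the job in; it is judged then, once.
The state is a dict: "clock": time; "qpos": joint angles; "qvel": joint speeds; "tau": joint torques, N m; "position": TCP position; "ee_rot": TCP orientation; "force": force on the tool from outside, world axes, zero at the start; "wrist_torque": the same for the moment, N m; "grip_width": opening from 0.0 (shut) to 1.0 (fully open); "grasp_force": force on a finger pad.
Only numpy, scipy, OpenCV 4.12 (cv2) and the standard library are available. Lean on these libraries where they do the work, as an engineer would, in place of code of your own. Each camera call takes 0.05 s, during which the arm holds its last target. There are 200 camera calls.

## Task

The glue under the lino has set, so take the pressing stack apart: first stand each steel weight in the round wooden dish that fits it, then lift the pressing board off by its grip bar and lay it flat in the slatted airing rack, and last lay the lino block flat, lino side up, in the rimmed inking tray. Keep everything upright and level on the way and set it down rather than dropping it. Leave the ink roller and the ink tin where they stand.

Things in the scene. Friction and masses are not known exactly. Their poses are not given: they have to be found in the camera images.
- weight_large: The larger of two turned steel weights standing side by side on the pressing board: body 46 mm in diameter and 38 mm high, then a thin neck 10 mm long, then a cylindrical knob 24 mm in diameter from 48 to 66 mm above the underside (the grip). About 0.56 kg. Origin: centre of the underside; z up through the knob.
- weight_small: The smaller steel weight, same form: body 32 mm in diameter and 28 mm high, neck 10 mm long, knob 20 mm in diameter from 38 to 56 mm above the underside (the grip). About 0.22 kg. Origin: centre of the underside; z up.
- press_board: Pressing board that lies on the lino block, under the weights, which stand about 41 mm either side of its middle: wooden board 132 (x) x 52 (y) x 10 mm, with an upright wooden grip bar across its middle, 16 mm thick (along x), 46 mm long (along y), rising from 10 to 40 mm above the underside. 0.12 kg. Origin: centre of the underside; z up. It may lie either way round.
- lino_block: Lino block at the bottom of the stack, lying on the table: plywood base 176 (x) x 56 (y) x 18 mm with a sheet of cut lino 122 x 50 x 4 mm glued in the middle of its top, 22 mm in all; the bare ends of the base stick out about 22 mm beyond the pressing board. 0.2 kg. Grip it across its 56 mm width. Origin: centre of the underside; z up. It may lie either way round.
- dish_large: The larger turned wooden dish, fixed, with a grey felt floor, for the larger weight: outside 74 mm in diameter and 13 mm high, recess 58 mm in diameter, its floor 6 mm above the table. Origin: centre of the underside.
- dish_small: The smaller turned wooden dish, fixed, for the smaller weight: outside 58 mm in diameter and 13 mm high, recess 42 mm in diameter, its floor 6 mm above the table. Origin: centre of the underside.
- airing_rack: Airing rack for the pressing board, fixed to the table: five cross slats whose tops are 8 mm above the table, between two side rails (14 mm high, 62 mm apart inside, running along x, 164 mm long) and two pairs of round dowel stops (14 mm high, 144 mm apart inside along x). Origin: centre of the underside; x along its length.
- ink_tray: Inking tray for the lino block, fixed to the table: shallow wooden tray with a solid floor 4 mm above the table and a rim 9 mm above the table, inside 188 (x) x 68 (y) mm, outside 204 x 84 mm. Origin: centre of the underside; x along its length.
- brayer: Ink roller with a dark roll and a red handle, about 166 x 82 x 33 mm, lying loose on the table to the left; bystander. Origin: centre of its underside.
- ink_tin_1: Closed round ink tin, dark with a grey lid, 71 mm in diameter and 38 mm high, loose, beyond the work; bystander. Origin: centre of its underside.
Mind the look-alikes: they are no part of the job. Leave any blue look-alike of the weight_small alone.

How it is judged (in metres and radians):
On the way, in this order (a step that is already met when the one before it is completed fails the run):
1. both weights stand in their own dishes and are let go (horizontal distance between weight_large and dish_large below 0.008 m and z of weight_large in the frame of dish_large between 0.003 and 0.0085 m and angle between each of weight_large, weight_small's own z axis and vertical below 0.05 rad and contact force between each of weight_large, weight_small and the fingers below 0.3 N and linear speed of each of weight_large, weight_small below 0.03 m/s and horizontal distance between weight_small and dish_small below 0.008 m and z of weight_small in the frame of dish_small between 0.003 and 0.0085 m), for 0.2 s.
2. the pressing board lies flat in the airing rack and is let go (horizontal distance between press_board and airing_rack below 0.01 m and z of press_board in the frame of airing_rack between 0.005 and 0.0105 m and angle between press_board's own z axis and vertical below 0.05 rad and contact force between press_board and the fingers below 0.3 N and linear speed of press_board below 0.03 m/s and angle between the x axis of press_board and the x axis of airing_rack, either way round below 0.2 rad), for 0.2 s.
3. the lino block lies flat in the inking tray and is let go (horizontal distance between lino_block and ink_tray below 0.01 m and z of lino_block in the frame of ink_tray between 0.001 and 0.0065 m and angle between lino_block's own z axis and vertical below 0.05 rad and contact force between lino_block and the fingers below 0.3 N and linear speed of lino_block below 0.03 m/s and angle between the x axis of lino_block and the x axis of ink_tray, either way round below 0.2 rad), for 0.2 s.
At the end, for the whole second after the job is handed in: Each weight stands upright in the dish that fits it (8 mm), the pressing board lies flat on the slats of the airing rack (10 mm), the lino block lies flat, lino up, in the inking tray (10 mm); all seated to 2.5 mm in height, tilt under 0.05 rad, released and at rest (all of step 1 and all of step 2 and all of step 3); the robot touches nothing.
It fails at once if the ink roller or the ink tin is pushed more than 15 mm (distance of any of brayer, ink_tin_1 from where it was at the start of the episode above 0.015 m).
It fails at once if a weight, the board or the block is tipped by more than 0.6 rad (angle between any of weight_large, weight_small, press_board, lino_block's own z axis and vertical above 0.6 rad).
It fails at once if a weight, the board or the block is dropped or slammed into its place (over 80 N) (contact force between weight_large and dish_large above 80 N or contact force between weight_small and dish_small above 80 N or contact force between press_board and airing_rack above 80 N or contact force between lino_block and ink_tray above 80 N).
It also fails if it takes over 115 s, if anything falls off the work surface, if the arm or the gripper's body presses on something with over 40 N, if the wrist force passes 120 N, or if a joint passes its speed limit or range.

## Working session

There is one attempt and no reset: what is moved stays moved. The work goes in short steps, Python scripts to look and compute and a shell command to move; the robot and the scene stay as the last step left them, time stands still between calls to the robot, and variables do not carry over. Pictures are saved under pics/ and viewed, at most 14 in all, crops included, and the job is handed in when it is done.

```bash
ls; mkdir -p pics
python3 - <<'E'
from station import env
import cv2
for n in ("scene","top"):
    cv2.imwrite(f"pics/{n}0.png",env.capture(n)); c=env.get_calibration(n); print(n,c["fx"],c["cx"],c["cy"],c["T"])
o=env.get_obs();print(o["clock"],o["position"],o["ee_rot"],o["grip_width"])
E
```

```text
pics
scene 490.3963367397589 322.73345943106 241.85605964634038 [[-7.54313304e-01 -4.02556520e-01  5.18613235e-01 -5.27600081e+01]
 [-6.56145903e-01  4.88735449e-01 -5.74987143e-01  7.57910380e+02]
 [-2.19998490e-02 -7.74006401e-01 -6.32795463e-01  7.90747046e+02]
 [ 0.00000000e+00  0.00000000e+00  0.00000000e+00  1.00000000e+00]]
top 506.2337417504182 317.8546691608486 234.88757189598445 [[-1.98390820e-02 -9.91696585e-01  1.27060201e-01  3.75456039e+02]
 [-9.99802522e-01  1.98247308e-02 -1.37766518e-03  1.08177562e+02]
 [-1.15270843e-03 -1.27062441e-01 -9.91894050e-01  1.25718687e+03]
 [ 0.00000000e+00  0.00000000e+00  0.00000000e+00  1.00000000e+00]]
0.1 [ 169.92480587 -626.57734983  184.50776158] [[ 9.65126843e-01  2.61781907e-01 -6.40170443e-04]
 [ 2.61782687e-01 -9.65124324e-01  2.20562255e-03]
 [-4.04519887e-05 -2.29629107e-03 -9.99997363e-01]] 1.000988821513705
```

View pics/scene0.png

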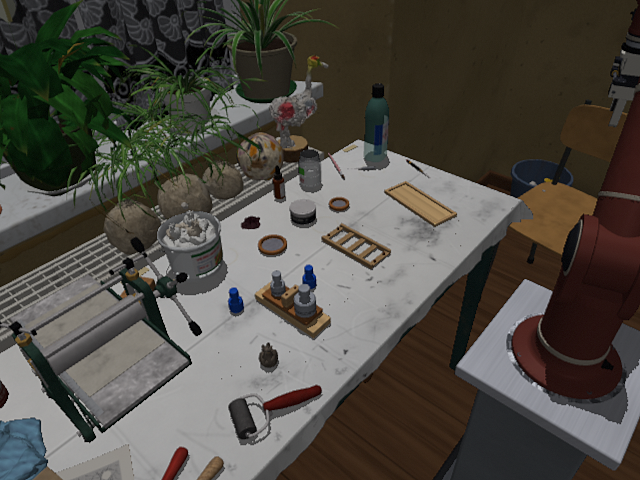

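View pics/top0.png

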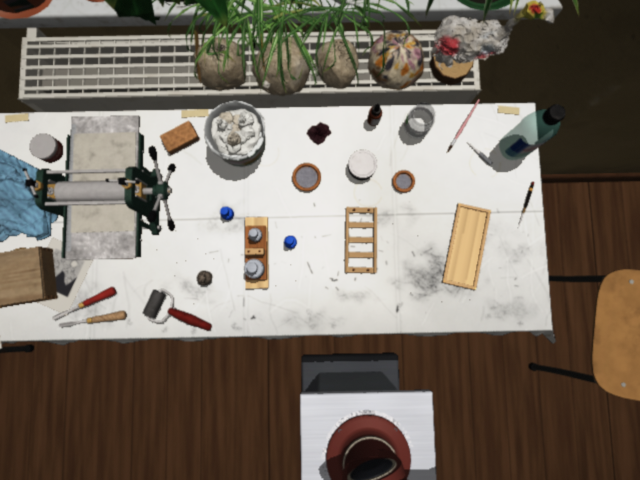

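The scene picture shows the stack at about (292,305). In the top view the steel weights are at (254,268) (large) and (255,234) (small). The dishes are at (306,178) and (403,181), the rack at (361,240) and the tray at (467,247). Candidates for weight_small are the steel one at (255,234) and the blue look-alikes at (227,213) and (290,242). I choose the steel one on the board and check it in a close crop.

```bash
cat > h.py <<'E'
import numpy as np, cv2
from station import env
def ray(c,uv,fish=False):
    uv=np.asarray(uv,float).reshape(-1,2); a=(uv-[c["cx"],c["cy"]])/[c["fx"],c["fy"]]
    if fish:
        r=np.linalg.norm(a,axis=1,keepdims=True); d=np.c_[a*np.sinc(r/np.pi),np.cos(r)]
        d=np.c_[a/np.maximum(r,1e-9)*np.sin(r),np.cos(r)]
    else: d=np.c_[a,np.ones(len(a))]
    return c["T"][:3,3], d@c["T"][:3,:3].T
def plane(c,uv,z,fish=False):
    o,d=ray(c,uv,fish); return (o+d*((z-o[2])/d[:,2])[:,None])[:,:2]
E
python3 - <<'E'
from h import *
im=cv2.imread("pics/top0.png");c=env.get_calibration("top")
hsv=cv2.cvtColor(im,cv2.COLOR_BGR2HSV)
m=cv2.inRange(hsv,(5,70,60),(30,255,255))
for n,(x0,y0,x1,y1),z in [("stack",(235,205,275,300),18),("dishL",(285,160,325,198),13),("dishS",(388,166,418,196),13),("rack",(338,200,384,280),14),("tray",(435,195,500,297),9)]:
    mm=np.zeros_like(m);mm[y0:y1,x0:x1]=m[y0:y1,x0:x1]
    p=np.argwhere(mm)[:,::-1]; w=plane(c,p,z).astype(np.float32)
    (cx,cy),s,a=cv2.minAreaRect(w); (ex,ey),r=cv2.minEnclosingCircle(w)
    print(n,np.round([cx,cy,*s,a],1),np.round([ex,ey,r],1))
for n,p,z in [("WL",(254,265),66),("WS",(255,233),56),("b1",(227,211),56),("b2",(290,241),56)]: print(n,plane(c,p,z))
cv2.imwrite("pics/c1.png",cv2.resize(im[160:300,200:420],(792,504),interpolation=cv2.INTER_CUBIC))
E
```

```text
stack [494.4 259.5  54.5 175.7  89.6] [494.5 259.4  90.6]
dishL [681.7 132.7  70.3  72.   44.5] [682.6 133.   36.4]
dishS [ 667.7 -110.7   53.3   56.4   43.8] [ 667.3 -110.8   28.5]
rack [521.3   1.2  76.5 161.9  88. ] [521.    0.7  88.2]
tray [ 500.7 -260.5   84.1  203.5   75.9] [ 501.1 -260.6  108.1]
WL [[459.58034999 258.26799828]]
WS [[536.88767159 256.84225859]]
b1 [[591.65909516 324.02406975]]
b2 [[515.93936143 173.32276421]]
```

View pics/c1.png

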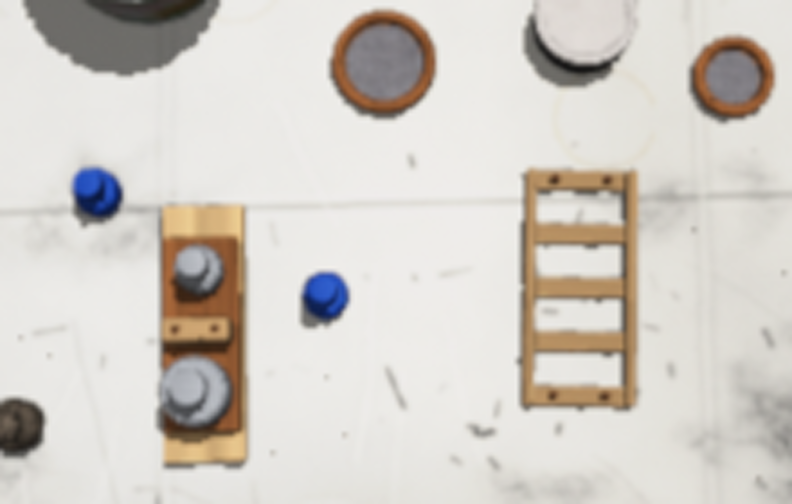

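The crop confirms the steel small weight at (198,268) on the board, with the blue ones standing off at (97,190) and (325,297). All measured sizes match the description, so I move now.

```bash
python3 -m creep '[[[0.23,0.15,0],-0.24],[[0.23,0.15,0],-0.24],[[0.23,0.15,0],-0.24],[[0.23,0.15,0],-0.24],[[0.23,0.15,0],-0.24],[[0.23,0.15,0],-0.24],[[0.23,0.15,0],-0.24],[[0.23,0.15,0],-0.24]]' 1
python3 -m creep '[[[0.03,0.3,0],0],[[0.03,0.3,0],0],[[0.03,0.3,0],0],[[0.03,0.3,0],0],[[0.03,0.3,0],0],[[0.03,0.3,0],0],[[0.03,0.3,0],0],[[0.03,0.3,0],0]]'
```

```text
clock: 0.9
position: [447.1, -446.0, 185.0]
ee_rot: [[1.0, -0.005, -0.001], [-0.005, -1.0, 0.001], [-0.001, -0.001, -1.0]]
force: [-0.3, 0.0, 0.7]
grip_width: 1.0
grasp_force: 0.0
clock: 1.7
position: [481.7, -85.5, 185.4]
ee_rot: [[1.0, -0.003, -0.0], [-0.003, -1.0, 0.0], [-0.0, -0.0, -1.0]]
force: [0.3, 0.5, -0.2]
grip_width: 1.001
grasp_force: 0.0
```

```bash
python3 -m creep '[[[0.01,0.28,0],0],[[0.01,0.28,0],0],[[0.01,0.28,0],0],[[0.01,0.28,0],0],[[0.01,0.28,0],0],[[0.01,0.28,0],0],[[0.01,0.28,0],0],[[0.01,0.28,0],0]]'
python3 - <<'E'
from h import *
c=env.get_calibration("wrist");print(env.get_obs()["position"],c)
cv2.imwrite("pics/w1.png",env.capture("wrist"))
E
```

```text
clock: 2.5
position: [493.7, 250.2, 185.2]
ee_rot: [[1.0, -0.003, -0.001], [-0.003, -1.0, -0.001], [-0.001, 0.001, -1.0]]
force: [0.8, -0.2, 0.7]
grip_width: 1.003
grasp_force: 0.0
[493.68631073 250.16252687 185.19659311] {'fx': 371.64829954431775, 'fy': 371.64829954431775, 'cx': 315.0282137694638, 'cy': 239.33046354051737, 'T': array([[-3.43441353e-03, -9.53848726e-01, -3.00267902e-01,
         5.79104359e+02],
       [-9.99993962e-01,  3.43524291e-03,  5.25166747e-04,
         2.50676698e+02],
       [ 5.30563550e-04,  3.00267892e-01, -9.53854764e-01,
         3.84238515e+02],
       [ 0.00000000e+00,  0.00000000e+00,  0.00000000e+00,
         1.00000000e+00]])}
```

View pics/w1.png

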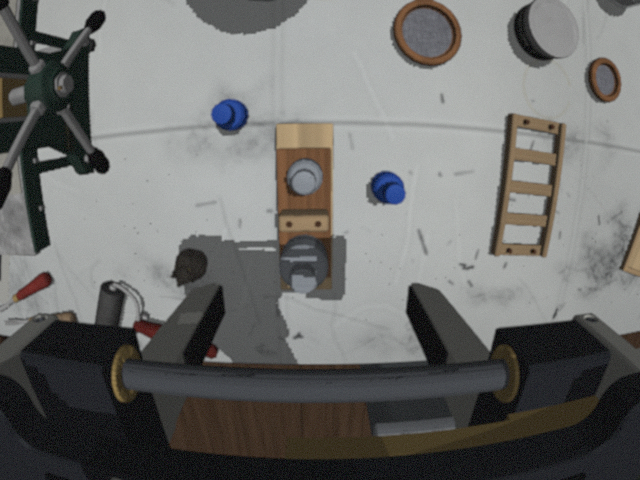

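The wrist view shows the small knob at about (303,178), the large knob at about (304,280), the large dish at (427,32), the small dish at (604,79) and the rack around (530,185).

```bash
cat >> h.py <<'E'
def blob(c,im,box,lo,hi,z,fish=True):
    "world min-area rect + circle of the HSV mask within box"
    x0,y0,x1,y1=box; m=np.zeros(im.shape[:2],np.uint8)
    m[y0:y1,x0:x1]=cv2.inRange(cv2.cvtColor(im,cv2.COLOR_BGR2HSV),lo,hi)[y0:y1,x0:x1]
    k=cv2.connectedComponentsWithStats(m); i=1+np.argmax(k[2][1:,4]); p=np.argwhere(k[1]==i)[:,::-1]
    w=plane(c,p,z,fish).astype(np.float32); (a,b),s,t=cv2.minAreaRect(w); (e,f),r=cv2.minEnclosingCircle(w)
    return np.round([a,b,*s,t,e,f,r],1)
E
python3 - <<'E'
from h import *
im=cv2.imread("pics/w1.png");c=env.get_calibration("wrist")
cv2.imwrite("pics/c2.png",cv2.resize(im[145:300,265:345],(400,775),interpolation=cv2.INTER_CUBIC)[:,:][::1][:600])
cv2.imwrite("pics/c2.png",np.hstack([cv2.resize(im[145:215,270:340],(400,400),interpolation=cv2.INTER_CUBIC),cv2.resize(im[230:300,270:340],(400,400),interpolation=cv2.INTER_CUBIC)]))
W=(5,60,40);H=(30,255,255)
print("dL",blob(c,im,(385,0,470,70),W,H,13)); print("dS",blob(c,im,(580,50,628,110),W,H,13)); print("rack",blob(c,im,(485,105,575,265),W,H,14)); print("stack",blob(c,im,(265,115,345,310),W,H,18))
print("WS",plane(c,(303,178),88,True),"WL",plane(c,(304,280),98,True))
E
```

```text
dL [681.7 151.1  70.3  71.5   6.2 681.8 151.2  36.3]
dS [668.  -87.4  54.   57.7  12.6 667.3 -87.6  29.4]
rack [523.8  20.3  80.4 159.5  88.2 523.7  18.4  87.5]
stack [493.4 273.5 173.3  55.1   0.9 493.4 273.4  90.5]
WS [[535.76860068 272.38109464]] WL [[451.55804462 271.21809552]]
```

View pics/c2.png

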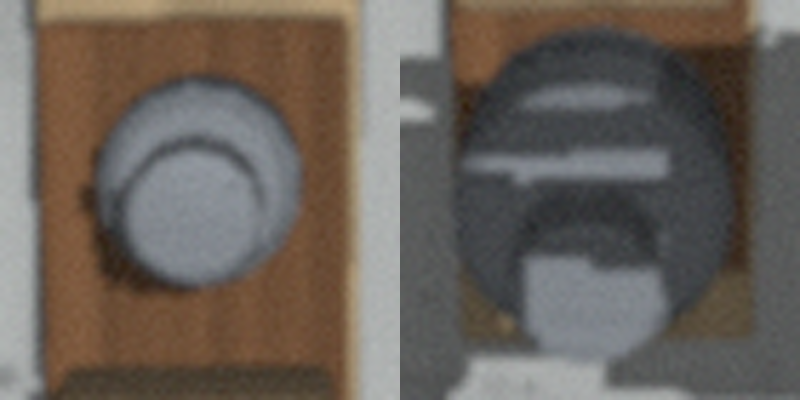

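Run:
```python
from h import *
import time
print(env.get_obs()["position"],env.get_calibration("wrist")["T"][:3,3])
c=env.get_calibration("wrist");im=env.capture("wrist");cv2.imwrite("pics/w2.png",im)
c2=env.get_calibration("wrist");print(c["T"],c2["T"][:3,3])
W=(5,60,40);H=(30,255,255)
print("dL",blob(c,im,(385,0,470,70),W,H,13)); print("dS",blob(c,im,(580,50,628,110),W,H,13)); print("rack",blob(c,im,(485,105,575,265),W,H,14)); print("stack",blob(c,im,(265,115,345,310),W,H,18))
```

```text
[492.13645663 260.8540924  185.1859568 ] [577.52328005 260.5701001  384.2181077 ]
[[ 8.30322677e-03 -9.53869667e-01 -3.00106172e-01  5.77523280e+02]
 [-9.99929534e-01 -1.04665405e-02  5.60159689e-03  2.60570100e+02]
 [-8.48426675e-03  3.00038514e-01 -9.53889358e-01  3.84218108e+02]
 [ 0.00000000e+00  0.00000000e+00  0.00000000e+00  1.00000000e+00]] [577.55649617 257.40285524 383.94482814]
dL [681.9 139.1  67.4  71.7  88.9 682.  136.5  36.3]
dS [ 666.4 -102.8   54.5   55.8    0.8  666.6 -104.1   30.1]
rack [522.    6.3  81.7 160.7  87.4 521.4   4.9  88.5]
stack [4.950e+02 2.615e+02 1.735e+02 5.470e+01 4.000e-01 4.952e+02 2.605e+02
 9.030e+01]
```

The arm was still settling, which explains the shift. I dwell one call, then measure.

```bash
python3 -m creep '[[[0,0,0],0],[[0,0,0],0],[[0,0,0],0],[[0,0,0],0],[[0,0,0],0],[[0,0,0],0],[[0,0,0],0],[[0,0,0],0]]'
cat > m.py <<'E'
from h import *
c=env.get_calibration("wrist");im=env.capture("wrist");cv2.imwrite("pics/w3.png",im)
print(env.get_obs()["position"])
W=(5,60,40);H=(30,255,255)
print("dL",blob(c,im,(385,0,470,70),W,H,13)); print("dS",blob(c,im,(580,50,628,110),W,H,13)); print("rack",blob(c,im,(485,105,575,265),W,H,14)); print("stack",blob(c,im,(265,115,345,310),W,H,18))
cv2.imwrite("pics/c3.png",np.hstack([cv2.resize(im[y:y+70,270:340],(400,400),interpolation=cv2.INTER_CUBIC) for y in (145,230)]))
for n,p,z in [("WS",(303,180),88),("WL",(304,283),98)]: print(n,plane(c,p,z,True))
E
python3 m.py
```

```text
clock: 3.4
position: [494.2, 248.7, 185.6]
ee_rot: [[1.0, -0.003, 0.0], [-0.003, -1.0, 0.0], [0.0, -0.0, -1.0]]
force: [-0.0, 0.9, -0.5]
grip_width: 0.998
grasp_force: 0.0
[494.11520296 248.70214686 185.55243005]
dL [682.  136.3  70.6  72.3  47.1 682.1 136.4  36.5]
dS [ 665.8 -104.9   53.2   59.5   12.5  666.2 -104.8   29.8]
rack [522.1   6.   81.7 160.2  87.8 521.7   5.3  88.4]
stack [4.948e+02 2.616e+02 1.746e+02 5.500e+01 3.000e-01 4.951e+02 2.601e+02
 9.020e+01]
WS [[536.26779983 258.89068461]]
WL [[450.8188052  258.82487116]]
```

View pics/c3.png

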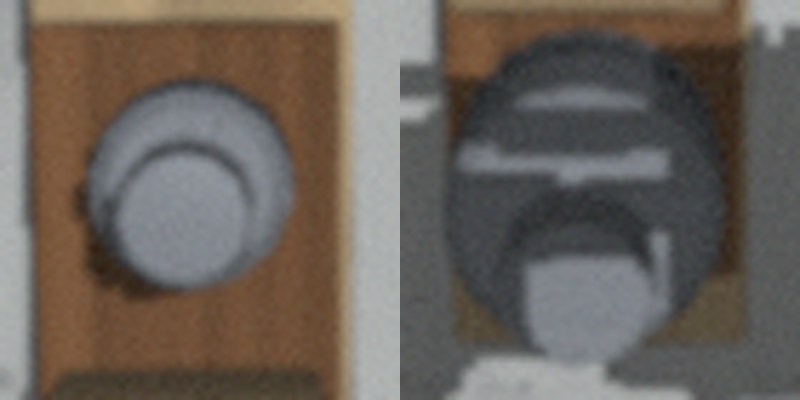

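Knob centres refined to WL (454,260) and WS (533,260), symmetric about the board's middle as described. I reach for the large weight.

```bash
python3 -m creep '[[[-0.135,0.038,0],0],[[-0.135,0.038,0],0],[[0,0,-0.15],0],[[0,0,-0.15],0],[[0,0,-0.15],0],[[0,0,-0.15],0],[[0,0,-0.1],0],[[0,0,-0.04],0]]'
python3 -m creep '[[[0,0,0],0],[[0,0,0],0],[[0,0,0],0],[[0,0,0],0],[[0,0,0],0],[[0,0,0],0],[[0,0,0],0],[[0,0,0],0]]'
python3 - <<'E'
from h import *
c=env.get_calibration("wrist");im=env.capture("wrist");cv2.imwrite("pics/w4.png",im)
E
```

```text
clock: 4.25
position: [452.7, 259.6, 73.1]
ee_rot: [[1.0, -0.003, -0.002], [-0.003, -1.0, -0.001], [-0.002, 0.001, -1.0]]
force: [0.2, 0.3, 0.3]
grip_width: 1.001
grasp_force: 0.0
clock: 5.05
position: [453.7, 260.1, 74.6]
ee_rot: [[1.0, -0.003, 0.0], [-0.003, -1.0, 0.0], [0.0, -0.0, -1.0]]
force: [1.1, -0.7, 0.3]
grip_width: 1.001
grasp_force: 0.0
```

View pics/w4.png

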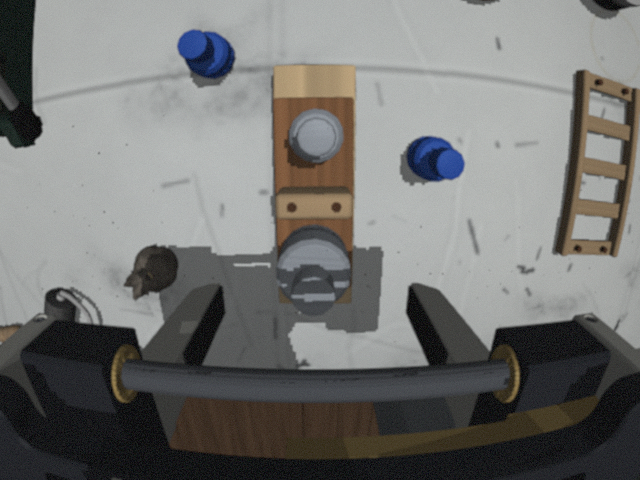

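The view shows the large knob at (313,288) between the fingertips, with the small knob at (317,135). I check this by numbers.

```bash
python3 - <<'E'
from h import *
c=env.get_calibration("wrist");im=cv2.imread("pics/w4.png")
for n,p,z in [("WS",(317,136),88),("WL",(313,288),98),("bar",(313.5,202),72)]: print(n,plane(c,p,z,True))
print("stack",blob(c,im,(262,58,365,320),(5,60,40),(30,255,255),18))
E
python3 -m creep '[[[0,0,0],0],[[0,0,0],0],[[0,0,0],0],[[0,0,0],0],[[0,0,0],0],[[0,0,0],0],[[0,0,0],0],[[0,0,0],0]]' -1
```

```text
WS [[534.04149968 259.54594138]]
WL [[457.25212521 261.83360114]]
bar [[497.24004405 261.48945919]]
stack [5.089e+02 2.614e+02 1.456e+02 5.520e+01 3.000e-01 5.087e+02 2.607e+02
 7.730e+01]
clock: 5.9
position: [453.6, 260.1, 74.5]
ee_rot: [[1.0, -0.003, 0.0], [-0.003, -1.0, 0.0], [0.0, -0.0, -1.0]]
force: [0.7, -0.4, 0.3]
grip_width: 0.362
grasp_force: 0.0
```

```bash
python3 -m creep '[[[0,0,0],0],[[0,0,0],0],[[0,0,0],0],[[0,0,0],0],[[0,0,0],0],[[0,0,0],0],[[0,0,0],0],[[0,0,0],0]]' -1
python3 -m creep '[[[0,0,0.03],0],[[0,0,0.08],0],[[0,0,0.1],0],[[0,0,0.1],0],[[0,0,0.1],0],[[0,0,0.1],0],[[0,0,0.05],0],[[0,0,0],0]]'
```

```text
clock: 6.7
position: [453.6, 260.1, 74.5]
ee_rot: [[1.0, -0.003, 0.0], [-0.003, -1.0, 0.0], [0.0, -0.0, -1.0]]
force: [0.6, -0.5, -0.3]
grip_width: 0.005
grasp_force: 0.0
clock: 7.5
position: [454.5, 260.6, 160.1]
ee_rot: [[1.0, -0.003, 0.003], [-0.003, -1.0, 0.002], [0.003, -0.002, -1.0]]
force: [0.2, 0.1, -0.7]
grip_width: 0.007
grasp_force: 0.0
```

Run:
```python
from h import *
c=env.get_calibration("wrist");im=env.capture("wrist");cv2.imwrite("pics/w5.png",im)
o=env.get_obs();print(o["position"])
p=np.linalg.inv(c["T"])@np.r_[o["position"],1];print(p)
r=np.hypot(*p[:2]);print(np.array([c["cx"],c["cy"]])+p[:2]/r*np.arctan2(r,p[2])*c["fx"])
cv2.imwrite("pics/t5.png",cv2.resize(env.capture("scene")[220:360,200:360],(800,600)[::1]))
```

```text
[453.829923   260.21986283 159.16456999]
[  1.10394346  22.0429866  216.64064638   1.        ]
[316.91552387 277.01532018]
```

View pics/w5.png

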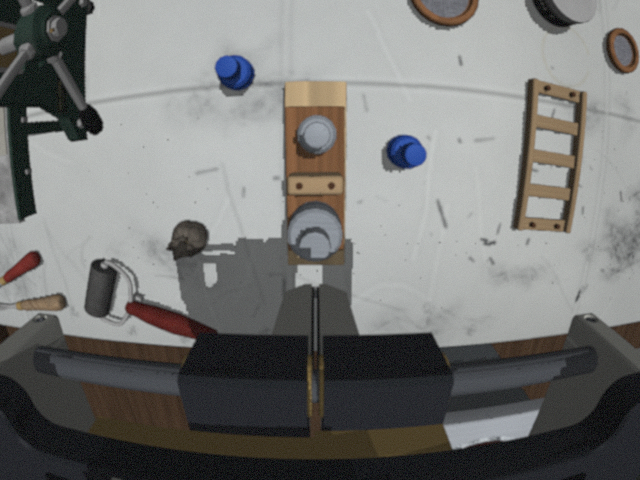

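The fingers closed on nothing: the tips appear at (316,288) and the weight stands untouched with its knob near (317,241). I triangulate the knob heights from the three views.

Run:
```python
from h import *
c=env.get_calibration("wrist");im=cv2.imread("pics/w5.png")
for z in (60,70,80,90,98): print(z,plane(c,(317,241),z,True).round(1),plane(c,(316,133),z-10,True).round(1))
ct=env.get_calibration("top")
for z in (60,70,80,90,98): print(z,plane(ct,(252.5,267.8),z).round(1),plane(ct,(254.3,233.7),z-10).round(1))
print("stack",blob(c,im,(262,70,365,270),(5,60,40),(30,255,255),18))
cv2.imwrite("pics/c5.png",np.hstack([cv2.resize(im[y:y+80,277:357],(400,400),interpolation=cv2.INTER_CUBIC) for y in (100,210)]))
```

```text
60 [[443.7 259. ]] [[533.1 259.6]]
70 [[446.9 259. ]] [[533.2 259.6]]
80 [[450.1 259.1]] [[533.4 259.6]]
90 [[453.3 259.1]] [[533.6 259.6]]
98 [[455.9 259.2]] [[533.8 259.7]]
60 [[453.4 262.6]] [[536.  259.3]]
70 [[452.8 261.3]] [[534.7 258. ]]
80 [[452.1 260. ]] [[533.4 256.8]]
90 [[451.5 258.7]] [[532.  255.5]]
98 [[451.  257.7]] [[531.  254.5]]
stack [4.934e+02 2.604e+02 1.738e+02 5.470e+01 2.000e-01 4.936e+02 2.598e+02
 9.000e+01]
```

View pics/c5.png

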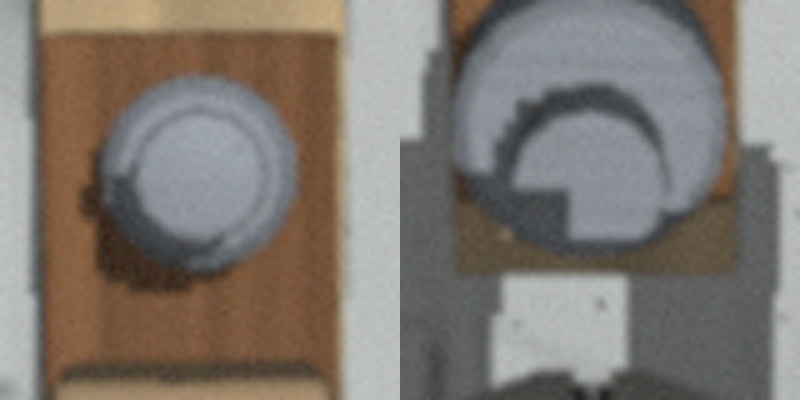

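View pics/t5.png

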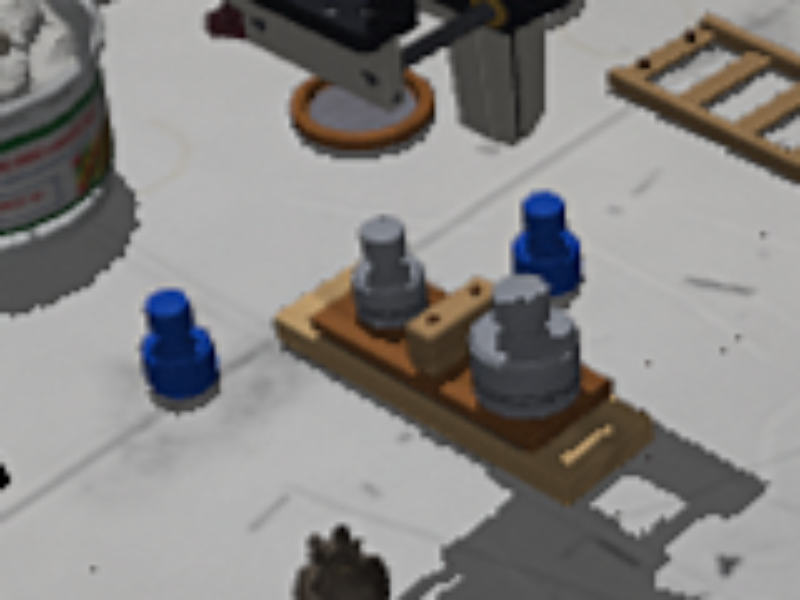

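Run:
```python
from h import *
c=env.get_calibration("scene"); o=env.get_obs()["position"]
K=np.array([[c["fx"],0,c["cx"]],[0,c["fy"],c["cy"]],[0,0,1]])
def pr(p,crop=True):
    q=np.linalg.inv(c["T"])@np.r_[p,1]; u=K@q[:3]; u=u[:2]/u[2]; return u.round(1), ((u-[200,220])*[5,600/140]).round(0)
print(o)
for d in (0,10,20,30): print(d,pr(o+[0,0,d]))
print("WLtop",pr([453,260,98]),"WStop",pr([534,260,88]))
```

```text
[453.35405021 259.90795785 158.46589009]
0 (array([301.5, 263.7]), array([507., 187.]))
10 (array([301.2, 259.8]), array([506., 171.]))
20 (array([301. , 255.9]), array([505., 154.]))
30 (array([300.7, 251.9]), array([504., 137.]))
WLtop (array([303.1, 286.2]), array([515., 284.])) WStop (array([275.2, 272.4]), array([376., 224.]))
```

The scene view shows the actual fingertips about 28 mm above the reported TCP: bottom edge at crop (510,138), against (507,187) predicted. The weight's top projects correctly, so the grasp must go about 28 mm deeper. I reopen and go again with TCP z of about 45.

```bash
python3 -m creep '[[[0,0,0],0],[[0,0,0],0],[[0,0,0],0],[[0,0,0],0],[[0,0,0],0],[[0,0,0],0],[[0,0,-0.06],0],[[0,0,-0.07],0]]' 1
python3 -m creep '[[[0,0,-0.15],0],[[0,0,-0.15],0],[[0,0,-0.15],0],[[0,0,-0.1],0],[[0,0,-0.07],0],[[0,0,0],0],[[0,0,0],0],[[0,0,0],0]]'
python3 - <<'E'
from h import *
cv2.imwrite("pics/t6.png",cv2.resize(env.capture("scene")[200:340,200:360],(800,600)))
print(env.get_obs()["force"])
E
```

```text
clock: 8.4
position: [453.8, 260.2, 138.5]
ee_rot: [[1.0, -0.003, 0.001], [-0.003, -1.0, 0.0], [0.001, -0.0, -1.0]]
force: [-0.8, 0.0, -0.2]
grip_width: 0.642
grasp_force: 0.0
clock: 9.2
position: [454.2, 260.5, 46.8]
ee_rot: [[1.0, -0.003, 0.002], [-0.003, -1.0, 0.001], [0.002, -0.001, -1.0]]
force: [0.1, 0.0, 0.4]
grip_width: 0.998
grasp_force: 0.0
[0.31732509 0.14449187 0.55502159]
```

View pics/t6.png

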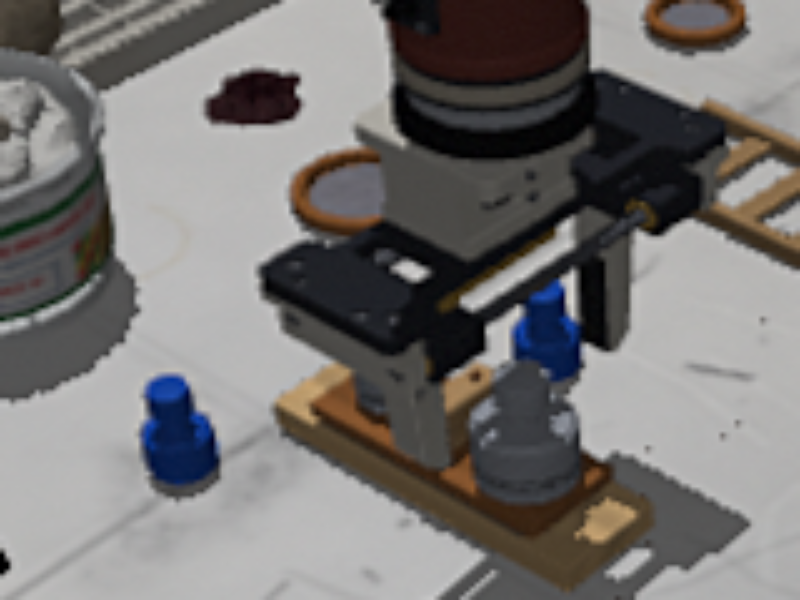

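Run:
```python
from h import *
c=env.get_calibration("scene"); K=np.array([[c["fx"],0,c["cx"]],[0,c["fy"],c["cy"]],[0,0,1]])
def pr(p):
    q=np.linalg.inv(c["T"])@np.r_[p,1]; u=K@q[:3]; u=u[:2]/u[2]; return ((u-[200,200])*[5,600/140]).round(0)
for x in (454,474):
  for z in (47,62,77): print(x,z,pr([x,315,z]),pr([x,205,z]))
```

```text
454 47 [427. 509.] [606. 382.]
454 62 [424. 488.] [606. 361.]
454 77 [422. 466.] [605. 339.]
474 47 [392. 489.] [572. 364.]
474 62 [389. 467.] [571. 343.]
474 77 [386. 445.] [569. 321.]
```

The left fingertip at (425,463) and the right one at (612,343) confirm tips at z of about 77, an offset of 30 mm. I lower 3 mm more and close.

```bash
python3 -m creep '[[[0,0,-0.02],0],[[0,0,0],0],[[0,0,0],0],[[0,0,0],0],[[0,0,0],0],[[0,0,0],0],[[0,0,0],0],[[0,0,0],0]]' -0.4
python3 -m creep '[[[0,0,0],0],[[0,0,0],0],[[0,0,0],0],[[0,0,0],0],[[0,0,0],0],[[0,0,0],0],[[0,0,0],0],[[0,0,0],0]]' -1
```

```text
clock: 10.05
position: [453.6, 260.1, 43.0]
ee_rot: [[1.0, -0.003, -0.0], [-0.003, -1.0, 0.0], [-0.0, -0.0, -1.0]]
force: [0.4, 0.3, -0.8]
grip_width: 0.362
grasp_force: 0.0
clock: 10.85
position: [453.7, 260.7, 43.1]
ee_rot: [[1.0, -0.003, 0.0], [-0.003, -1.0, 0.001], [0.0, -0.001, -1.0]]
force: [-0.7, 3.3, 0.1]
grip_width: 0.246
grasp_force: 30.0
```

```bash
python3 -m creep '[[[0,0,0.03],0],[[0,0,0.07],0],[[0,0,0.1],0],[[0,0,0.13],0],[[0,0,0.13],0],[[0,0,0.1],0],[[0,0,0.04],0],[[0,0,0],0]]'
python3 - <<'E'
from h import *
print(env.get_obs()["qpos"])
im=cv2.imread("pics/top0.png");c=env.get_calibration("top")
for z in (0,60,120,160): print(z,plane(c,[(265,138),(235,165),(207,138),(235,108)],z).round(0).tolist())
E
```

```text
clock: 11.65
position: [453.7, 259.4, 133.6]
ee_rot: [[1.0, -0.004, 0.001], [-0.004, -1.0, -0.0], [0.001, 0.0, -1.0]]
force: [0.0, 0.3, -6.9]
grip_width: 0.25
grasp_force: 30.0
[-0.51208459  0.48100574 -0.07245445  1.85644838  0.04723946  0.8053905
 -2.18376135]
0 [[790.0, 237.0], [720.0, 314.0], [793.0, 386.0], [872.0, 314.0]]
60 [[770.0, 231.0], [704.0, 304.0], [773.0, 373.0], [848.0, 304.0]]
120 [[750.0, 225.0], [687.0, 294.0], [753.0, 359.0], [824.0, 295.0]]
160 [[737.0, 221.0], [676.0, 288.0], [740.0, 351.0], [809.0, 288.0]]
```

```bash
python3 -m creep '[[[0.1,-0.06,0],0.6],[[0.2,-0.11,0],1],[[0.22,-0.12,0],1],[[0.22,-0.12,0],1],[[0.22,-0.12,0],1],[[0.22,-0.12,0],1],[[0.2,-0.11,0],1],[[0.1,-0.06,0],0.9]]'
python3 -m creep '[[[0.04,0,0],0.8],[[0,0,0],0.8],[[0,0,-0.1],0.5],[[0,0,-0.1],0.2],[[0,0,0],0],[[0,0,0],0],[[0,0,0],0],[[0,0,0],0]]'
python3 - <<'E'
from h import *
c=env.get_calibration("wrist");im=env.capture("wrist");cv2.imwrite("pics/w7.png",im);np.savez("w7.npz",**c)
o=env.get_obs()["position"];p=np.linalg.inv(c["T"])@np.r_[o,1];print(o,p)
E
```

```text
clock: 12.45
position: [677.5, 131.8, 130.2]
ee_rot: [[0.503, 0.865, -0.002], [0.865, -0.503, -0.004], [-0.005, 0.0, -1.0]]
force: [1.4, -0.9, -5.9]
grip_width: 0.254
grasp_force: 30.0
clock: 13.25
position: [682.2, 137.5, 104.0]
ee_rot: [[0.204, 0.979, 0.002], [0.979, -0.204, 0.0], [0.001, 0.001, -1.0]]
force: [0.2, 0.3, -6.0]
grip_width: 0.248
grasp_force: 30.0
[682.12857975 137.40730847 103.94949165] [ -1.20114509  21.39627938 215.44561598   1.        ]
```

View pics/w7.png

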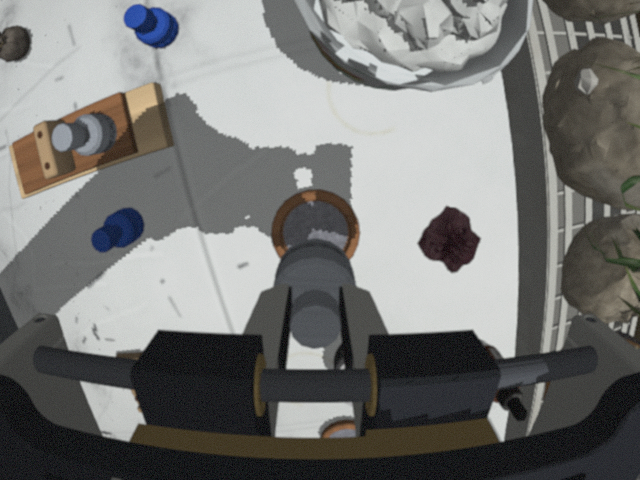

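The dish shows at (315,232), in shadow, partly hidden by the held weight. The knob top is at about (315,325).

```bash
cat >> h.py <<'E'
from scipy.optimize import least_squares
def circ(c,im,box,R,z,fish=True,lo=(3,90,25),hi=(25,255,255)):
    x0,y0,x1,y1=box; m=np.zeros(im.shape[:2],np.uint8)
    m[y0:y1,x0:x1]=cv2.inRange(cv2.cvtColor(im,cv2.COLOR_BGR2HSV),lo,hi)[y0:y1,x0:x1]
    k=cv2.connectedComponentsWithStats(m); m=(k[1]==1+np.argmax(k[2][1:,4])).astype(np.uint8)
    h=cv2.convexHull(np.argwhere(m)[:,::-1].astype(np.int32))[:,0]
    w=plane(c,h,z,fish); s=least_squares(lambda q:np.hypot(*(w-q).T)-R,w.mean(0),loss="soft_l1")
    return s.x.round(1),np.round(np.hypot(*(w-s.x).T)-R,1)
E
python3 - <<'E'
from h import *
c=dict(np.load("w7.npz"));im=cv2.imread("pics/w7.png")
print(circ(c,im,(262,180,366,262),37,13)); 
print("knob",plane(c,[(314,322),(315,326)],159,True))
ct=env.get_calibration("top");it=cv2.imread("pics/top0.png")
print(circ(ct,it,(285,160,325,198),37,13,False)[0],circ(ct,it,(388,166,418,196),29,13,False)[0])
cv2.imwrite("pics/c7.png",cv2.resize(im[170:350,240:390],(600,600)[::1] if 0 else (500,600)))
E
```

```text
(array([682.7, 134.7]), array([-1.6, -1.9, -1.9, -2. , -2. , -2.7, -3.4, -2.8, -2.6, -2.7, -2.4,
       -2. , -1.8, -1.8, -1.5, -1. , -1.1, -0.6, -0.5, -0.4, -0.2, -0.2,
        0.3,  0.3,  0.3,  0. , -0.1, -0. , -0.1,  0. , -0.4, -0.8, -1.4,
       -1.4, -1.5]))
knob [[682.99287316 138.40090276]
 [683.00079149 136.26580279]]
[682.2 132.6] [ 667.1 -110.4]
```

```bash
python3 -m creep '[[[0,-0.017,-0.05],0],[[0,0,-0.12],0],[[0,0,-0.15],0],[[0,0,-0.12],0],[[0,0,-0.06],0],[[0,0,-0.03],0],[[0,0,0],0],[[0,0,0],0]]'
python3 -m creep '[[[0,0,-0.01],0],[[0,0,-0.01],0],[[0,0,-0.01],0],[[0,0,-0.005],0],[[0,0,0],0],[[0,0,0],0],[[0,0,0],0],[[0,0,0],0]]'
```

```text
clock: 14.1
position: [682.6, 134.9, 24.7]
ee_rot: [[0.204, 0.979, 0.002], [0.979, -0.204, 0.001], [0.001, 0.002, -1.0]]
force: [0.1, 0.0, -5.8]
grip_width: 0.249
grasp_force: 30.0
clock: 14.9
position: [681.7, 134.6, 18.3]
ee_rot: [[0.204, 0.979, 0.0], [0.979, -0.204, 0.0], [0.0, 0.0, -1.0]]
force: [0.1, -1.0, -6.5]
grip_width: 0.252
grasp_force: 30.0
```

```bash
python3 -m creep '[[[0,0,-0.005],0],[[0,0,-0.005],0],[[0,0,-0.004],0],[[0,0,0],0],[[0,0,0],0],[[0,0,0],0],[[0,0,0],0],[[0,0,0],0]]'
```

```text
clock: 15.7
position: [681.8, 134.7, 17.2]
ee_rot: [[0.204, 0.979, 0.001], [0.979, -0.204, 0.0], [0.0, 0.0, -1.0]]
force: [-3.4, -0.6, 6.0]
grip_width: 0.251
grasp_force: 30.0
```

Contact felt; I release and rise.

```bash
python3 -m creep '[[[0,0,0],0],[[0,0,0],0],[[0,0,0],0],[[0,0,0],0],[[0,0,0],0],[[0,0,0],0],[[0,0,0.1],0],[[0,0,0.25],0]]' 1
python3 -m creep '[[[0,0,0.3],0],[[0,0,0.15],0],[[0,0,0],0],[[0,0,0],0],[[0,0,0],0],[[0,0,0],0],[[0,0,0],0],[[0,0,0],0]]'
python3 - <<'E'
from h import *
c=env.get_calibration("wrist");im=env.capture("wrist");cv2.imwrite("pics/w8.png",im);np.savez("w8.npz",**c)
cv2.imwrite("pics/c8.png",cv2.resize(im[180:340,235:395],(560,560)))
E
```

```text
clock: 16.5
position: [678.9, 133.4, 66.2]
ee_rot: [[0.204, 0.979, -0.008], [0.979, -0.204, -0.002], [-0.004, -0.007, -1.0]]
force: [0.6, -0.3, -0.5]
grip_width: 0.887
grasp_force: 0.0
clock: 17.3
position: [681.3, 134.4, 135.3]
ee_rot: [[0.204, 0.979, -0.001], [0.979, -0.204, -0.0], [-0.0, -0.001, -1.0]]
force: [1.0, 0.5, 0.1]
grip_width: 0.999
grasp_force: 0.0
```

View pics/c8.png

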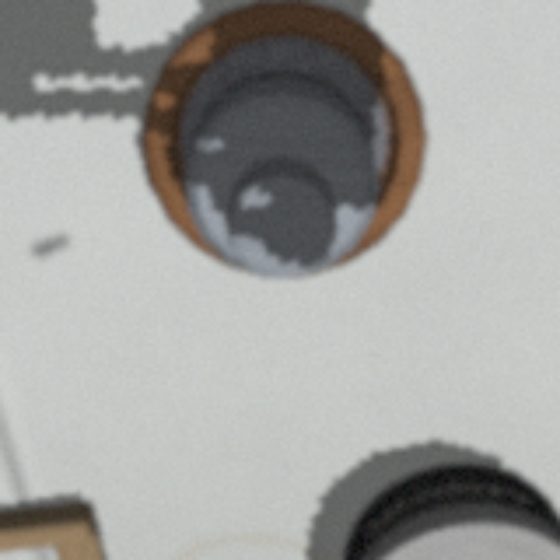

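The large weight stands upright and centred in its dish, its knob at crop (283,210). Next is the small weight.

```bash
python3 - <<'E'
from h import *
c=dict(np.load("w8.npz"));im=cv2.imread("pics/w8.png")
print("knob",plane(c,(315.9,240.6),72,True),"dish",circ(c,im,(270,175,362,262),36.5,13)[0])
E
python3 -m creep '[[[-0.06,0.05,0],-0.8],[[-0.12,0.1,0],-1],[[-0.14,0.12,0],-1],[[-0.15,0.13,0],-1],[[-0.15,0.13,0],-1],[[-0.15,0.13,0],-1],[[-0.12,0.1,0],-1],[[-0.06,0.05,0],-1]]'
python3 -m creep '[[[-0.03,0.02,0],-0.98],[[0,0,0],-0.98],[[0,0,0],0],[[0,0,0],0],[[0,0,0],0],[[0,0,0],0],[[0,0,0],0],[[0,0,0],0]]'
```

```text
knob [[683.24432534 135.53453759]] dish [683.3 135.3]
clock: 18.15
position: [536.7, 258.8, 136.4]
ee_rot: [[0.963, 0.271, -0.001], [0.271, -0.963, 0.002], [-0.001, -0.002, -1.0]]
force: [0.4, 0.8, 0.3]
grip_width: 1.0
grasp_force: 0.0
clock: 18.95
position: [534.7, 258.9, 136.2]
ee_rot: [[1.0, 0.002, -0.0], [0.002, -1.0, 0.0], [-0.0, -0.0, -1.0]]
force: [-0.1, -0.4, -0.1]
grip_width: 0.997
grasp_force: 0.0
```

```bash
python3 -m creep '[[[-0.003,0.004,-0.06],0],[[0,0,-0.14],0],[[0,0,-0.16],0],[[0,0,-0.16],0],[[0,0,-0.12],0],[[0,0,-0.05],0],[[0,0,0],0],[[0,0,0],0]]' 0.2
python3 -m creep '[[[0,0,0],0],[[0,0,0],0],[[0,0,0],0],[[0,0,0],0],[[0,0,0],0],[[0,0,0],0],[[0,0,0],0],[[0,0,0],0]]' -1
```

```text
clock: 19.75
position: [534.7, 260.0, 33.2]
ee_rot: [[1.0, 0.002, 0.001], [0.002, -1.0, 0.001], [0.001, -0.001, -1.0]]
force: [0.1, -0.4, -0.1]
grip_width: 0.605
grasp_force: 0.0
clock: 20.55
position: [534.3, 259.6, 32.8]
ee_rot: [[1.0, 0.002, 0.0], [0.002, -1.0, 0.0], [0.0, -0.0, -1.0]]
force: [0.0, -0.2, 1.8]
grip_width: 0.209
grasp_force: 30.0
```

```bash
python3 -m creep '[[[0,0,0.03],0],[[0,0,0.08],0],[[0,0,0.12],0],[[0,0,0.15],0],[[0,0,0.1],0],[[0,0,0.04],0],[[0,0,0],0],[[0,-0.08,0],0]]'
python3 -m creep '[[[0.08,-0.18,0],0],[[0.12,-0.28,0],0],[[0.12,-0.32,0],0],[[0.12,-0.32,0],0],[[0.12,-0.32,0],0],[[0.12,-0.32,0],0],[[0.1,-0.28,0],0],[[0.07,-0.2,0],0]]'
python3 -m creep '[[[0.03,-0.1,0],0],[[0,-0.05,0],0],[[0,0,0],0],[[0,0,0],0],[[0,0,0],0],[[0,0,0],0],[[0,0,0],0],[[0,0,0],0]]'
python3 - <<'E'
from h import *
c=env.get_calibration("wrist");im=env.capture("wrist");cv2.imwrite("pics/w9.png",im);np.savez("w9.npz",**c)
print(env.get_obs()["position"])
E
```

```text
clock: 21.35
position: [533.1, 249.5, 110.2]
ee_rot: [[1.0, 0.006, -0.001], [0.006, -1.0, 0.002], [-0.001, -0.002, -1.0]]
force: [-1.1, 0.9, -2.8]
grip_width: 0.209
grasp_force: 30.0
clock: 22.15
position: [658.8, -87.3, 109.0]
ee_rot: [[1.0, -0.003, -0.003], [-0.003, -1.0, -0.003], [-0.003, 0.003, -1.0]]
force: [-0.4, -0.2, -2.5]
grip_width: 0.205
grasp_force: 30.0
clock: 22.95
position: [664.4, -102.6, 110.8]
ee_rot: [[1.0, 0.003, 0.0], [0.003, -1.0, 0.0], [0.0, -0.0, -1.0]]
force: [-0.5, -0.5, -3.6]
grip_width: 0.208
grasp_force: 30.0
[ 664.39574621 -102.83315992  110.75419011]
```

View pics/w9.png

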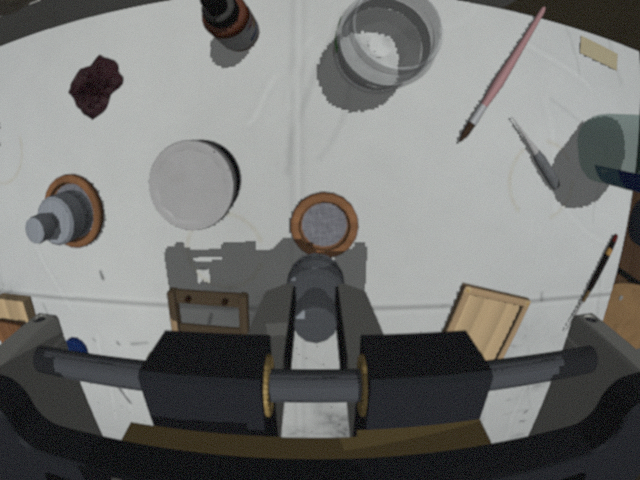

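The small dish is at (324,223), the held small weight's knob at (315,325), and the tin sits well clear at (195,183).

Run:
```python
from h import *
c=dict(np.load("w9.npz"));im=cv2.imread("pics/w9.png")
r=circ(c,im,(282,185,366,243),28.5,13);print(r[0],r[1])
print("knob",plane(c,(315,322),166,True))
```

```text
[ 667.6 -109. ] [-1.3 -1.1 -1.  -1.4 -1.7 -1.8 -1.5 -1.1 -0.8 -0.8 -0.7 -0.6 -0.1 -0.
 -0.2 -0.3 -0.1 -0.1 -0.1  0.1 -0.1 -0.1 -0.5 -0.5]
knob [[ 666.02100123 -101.90470009]]
```

```bash
python3 -m creep '[[[0.017,-0.043,-0.05],0],[[0,0,-0.12],0],[[0,0,-0.15],0],[[0,0,-0.15],0],[[0,0,-0.1],0],[[0,0,-0.06],0],[[0,0,-0.02],0],[[0,0,0],0]]'
python3 -m creep '[[[0,0,-0.01],0],[[0,0,-0.01],0],[[0,0,0],0],[[0,0,0],0],[[0,0,0],0],[[0,0,0],0],[[0,0,0],0],[[0,0,0],0]]'
```

```text
clock: 23.8
position: [667.3, -109.7, 13.3]
ee_rot: [[1.0, 0.002, 0.001], [0.002, -1.0, -0.0], [0.001, 0.0, -1.0]]
force: [0.4, -0.5, -1.2]
grip_width: 0.208
grasp_force: 30.0
clock: 24.6
position: [667.0, -109.6, 10.2]
ee_rot: [[1.0, 0.002, 0.0], [0.002, -1.0, 0.0], [0.0, -0.0, -1.0]]
force: [0.0, 0.6, -2.0]
grip_width: 0.207
grasp_force: 30.0
```

```bash
python3 -m creep '[[[0,0,-0.007],0],[[0,0,-0.007],0],[[0,0,-0.007],0],[[0,0,-0.004],0],[[0,0,0],0],[[0,0,0],0],[[0,0,0],0],[[0,0,0],0]]'
```

```text
clock: 25.4
position: [667.1, -109.7, 6.9]
ee_rot: [[1.0, 0.002, 0.0], [0.002, -1.0, -0.0], [0.0, 0.0, -1.0]]
force: [-2.0, -0.0, 3.0]
grip_width: 0.204
grasp_force: 30.0
```

```bash
python3 -m creep '[[[0,0,0],0],[[0,0,0],0],[[0,0,0],0],[[0,0,0],0],[[0,0,0],0],[[0,0,0.1],0],[[0,0,0.2],0],[[0,0,0.3],0]]' 0.3
python3 -m creep '[[[0,0,0.3],0],[[0,0,0],0],[[0,0,0],0],[[0,0,0],0],[[0,0,0],0],[[0,0,0],0],[[0,0,0],0],[[0,0,0],0]]' 1
python3 - <<'E'
from h import *
c=env.get_calibration("wrist");im=env.capture("wrist");cv2.imwrite("pics/w10.png",im);np.savez("w10.npz",**c)
print(env.get_obs()["position"])
W=(5,60,25);H=(30,255,255)
cv2.imwrite("pics/c10.png",im[150:330,100:560])
E
```

```text
clock: 26.2
position: [665.0, -109.3, 95.8]
ee_rot: [[1.0, 0.002, -0.005], [0.002, -1.0, 0.001], [-0.005, -0.001, -1.0]]
force: [0.1, -0.4, -1.1]
grip_width: 0.648
grasp_force: 0.0
clock: 27.0
position: [666.7, -109.5, 140.9]
ee_rot: [[1.0, 0.002, -0.001], [0.002, -1.0, 0.0], [-0.001, -0.0, -1.0]]
force: [0.3, -0.4, -0.0]
grip_width: 1.002
grasp_force: 0.0
[ 666.82721534 -109.56798691  141.00616311]
```

View pics/c10.png

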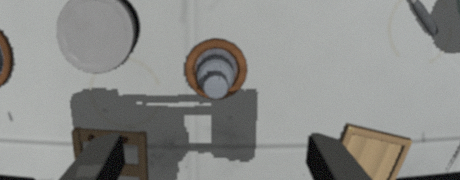

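The small weight stands in its dish at crop (215,72). Next is the board: close along x (yaw 90°) on the grip bar at about (494,260).

```bash
python3 - <<'E'
from h import *
c=dict(np.load("w10.npz"));print("knob",plane(c,(316,235),62,True))
E
python3 -m creep '[[[-0.05,0.1,0],0.6],[[-0.1,0.2,0],1],[[-0.12,0.27,0],1],[[-0.12,0.28,0],1],[[-0.13,0.28,0],1],[[-0.13,0.28,0],1],[[-0.13,0.28,0],1],[[-0.13,0.28,0],1]]'
python3 -m creep '[[[-0.11,0.23,0],1],[[-0.08,0.16,0],1],[[-0.05,0.1,0],1],[[0,0,0],0.65],[[0,0,0],0],[[0,0,0],0],[[0,0,0],0],[[0,0,0],0]]'
python3 - <<'E'
from h import *
c=env.get_calibration("wrist");im=env.capture("wrist");cv2.imwrite("pics/w11.png",im);np.savez("w11.npz",**c)
print(env.get_obs()["position"])
E
```

```text
knob [[ 668.21536399 -109.57852587]]
clock: 27.85
position: [529.8, 187.4, 141.8]
ee_rot: [[0.481, 0.877, 0.001], [0.877, -0.481, 0.0], [0.001, 0.001, -1.0]]
force: [0.7, -0.0, -0.4]
grip_width: 1.004
grasp_force: 0.0
clock: 28.65
position: [494.8, 258.9, 141.4]
ee_rot: [[-0.0, 1.0, 0.0], [1.0, 0.0, -0.0], [-0.0, 0.0, -1.0]]
force: [-0.0, 0.1, 0.8]
grip_width: 1.001
grasp_force: 0.0
[494.74260978 258.97864178 141.46506466]
```

View pics/w11.png

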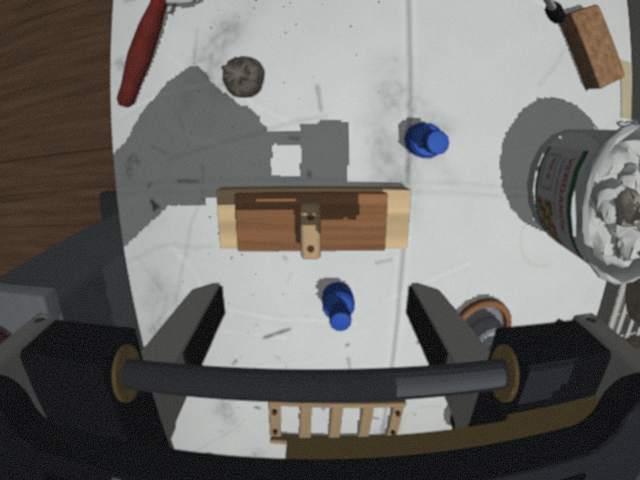

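The bar's top is at about (311,232) and the board's ends are at columns 236 and 387.

Run:
```python
from h import *
c=dict(np.load("w11.npz"));im=cv2.imread("pics/w11.png")
print("bar",plane(c,(311,232),62,True), "barends",plane(c,[(311,206),(311,258)],62,True).tolist(),"board ends",plane(c,[(236,232),(387,232)],32,True).tolist())
print("stack",blob(c,im,(210,185,420,253),(5,60,25),(30,255,255),20))
```

```text
bar [[493.01261796 261.98099903]] barends [[493.06715478632293, 282.74979779008027], [492.9452917817519, 240.3406959520766]] board ends [[426.77854113358194, 253.27777548265647], [559.2256185340709, 253.2737329723712]]
stack [4.944e+02 2.610e+02 1.730e+02 6.080e+01 1.000e-01 4.945e+02 2.619e+02
 8.980e+01]
```

```bash
python3 -m creep '[[[-0.011,0.015,-0.08],0],[[0,0,-0.17],0],[[0,0,-0.2],0],[[0,0,-0.2],0],[[0,0,-0.14],0],[[0,0,-0.07],0],[[0,0,-0.03],0],[[0,0,0],0]]' 0
python3 -m creep '[[[0,0,0],0],[[0,0,0],0],[[0,0,0],0],[[0,0,0],0],[[0,0,0],0],[[0,0,0],0],[[0,0,0],0],[[0,0,0],0]]' -1
```

```text
clock: 29.5
position: [492.7, 261.9, 7.8]
ee_rot: [[-0.002, 1.0, -0.0], [1.0, 0.002, 0.0], [0.0, -0.0, -1.0]]
force: [-0.3, 0.2, 0.3]
grip_width: 0.503
grasp_force: 0.0
clock: 30.3
position: [492.9, 261.7, 8.4]
ee_rot: [[-0.002, 1.0, 0.0], [1.0, 0.002, 0.0], [0.0, 0.0, -1.0]]
force: [-1.5, -1.4, 5.1]
grip_width: 0.167
grasp_force: 30.0
```

```bash
python3 -m creep '[[[0,0,0.02],0],[[0,0,0.05],0],[[0,0,0.1],0],[[0,0,0.14],0],[[0,0,0.14],0],[[0,0,0.07],0],[[0,0,0.02],0],[[0,-0.05,0],0]]'
python3 -m creep '[[[0.02,-0.12,0],0],[[0.03,-0.2,0],0],[[0.03,-0.26,0],-0.25],[[0.03,-0.28,0],0],[[0.03,-0.28,0],0],[[0.03,-0.24,0],0],[[0.02,-0.17,0],0],[[0,-0.1,0],0]]'
python3 -m creep '[[[0,-0.03,0],0],[[0,0,0],0],[[0,0,0],0],[[0,0,0],0],[[0,0,0],0],[[0,0,0],0],[[0,0,0],0],[[0,0,0],0]]'
python3 - <<'E'
from h import *
c=env.get_calibration("wrist");im=env.capture("wrist");cv2.imwrite("pics/w12.png",im);np.savez("w12.npz",**c)
print(env.get_obs()["position"])
E
```

```text
clock: 31.1
position: [492.6, 255.1, 89.0]
ee_rot: [[-0.004, 1.0, 0.0], [1.0, 0.004, 0.001], [0.001, 0.0, -1.0]]
force: [-0.5, 0.5, -1.5]
grip_width: 0.17
grasp_force: 30.0
clock: 31.9
position: [520.4, 2.6, 87.6]
ee_rot: [[0.037, 0.999, -0.003], [0.999, -0.037, -0.002], [-0.002, -0.003, -1.0]]
force: [-0.2, 0.2, -1.8]
grip_width: 0.17
grasp_force: 30.0
clock: 32.7
position: [521.3, 2.3, 89.0]
ee_rot: [[0.032, 0.999, -0.0], [0.999, -0.032, 0.0], [0.0, -0.0, -1.0]]
force: [0.7, -0.4, -1.4]
grip_width: 0.167
grasp_force: 30.0
[521.29610011   2.24576165  88.93317833]
```

View pics/w12.png

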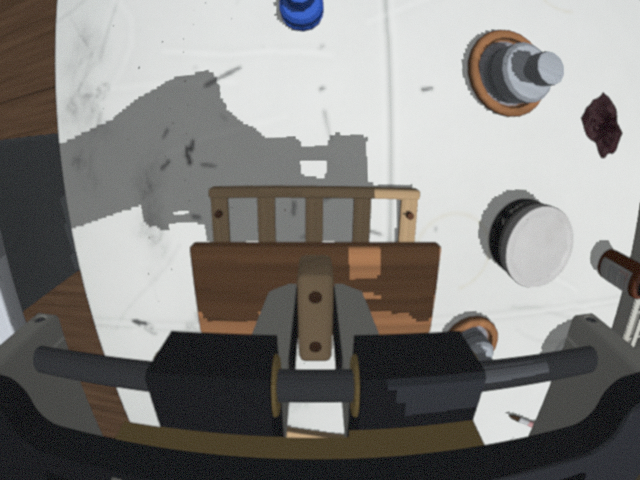

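The rack's far rail spans columns 209 to 419 at row 187, and the held board's far edge spans columns 192 to 440 at row 243. I have now viewed more pictures than the 14 allowed, so from here I measure by numbers only.

Run:
```python
from h import *
c=dict(np.load("w12.npz"))
a=plane(c,[(210,187.5),(418,189)],14,True);b=plane(c,[(192,243),(440,243)],112.6,True)
for n,p in (("rail outer",a),("board edge",b)):
    d=p[1]-p[0];print(n,p.round(1).tolist(),"len",np.hypot(*d).round(1),"mid",p.mean(0).round(1),"ang",np.degrees(np.arctan2(d[1],d[0])).round(2))
ct=env.get_calibration("top");it=cv2.imread("pics/top0.png")
print(blob(ct,it,(338,200,384,280),(5,50,50),(30,255,255),14,False))
```

```text
rail outer [[443.6, 45.0], [602.6, 38.6]] len 159.1 mid [523.1  41.8] ang -2.3
board edge [[460.1, 31.9], [588.0, 27.8]] len 127.9 mid [524.   29.8] ang -1.87
[521.    1.4  77.  164.5  88.  521.8   0.9  89.9]
```

```bash
python3 -m creep '[[[-0.003,-0.003,-0.05],-0.05],[[0,0,-0.12],0],[[0,0,-0.14],0],[[0,0,-0.12],0],[[0,0,-0.1],0],[[0,0,-0.05],0],[[0,0,-0.01],0],[[0,0,0],0]]'
python3 -m creep '[[[0,0,-0.01],0],[[0,0,-0.01],0],[[0,0,0],0],[[0,0,0],0],[[0,0,0],0],[[0,0,0],0],[[0,0,0],0],[[0,0,0],0]]'
```

```text
clock: 33.55
position: [521.0, 1.8, 0.5]
ee_rot: [[0.04, 0.999, 0.0], [0.999, -0.04, 0.0], [0.0, 0.0, -1.0]]
force: [0.2, 0.9, -0.6]
grip_width: 0.174
grasp_force: 30.0
clock: 34.35
position: [520.9, 1.7, -2.6]
ee_rot: [[0.039, 0.999, -0.0], [0.999, -0.039, 0.0], [0.0, -0.0, -1.0]]
force: [0.5, -0.0, -0.4]
grip_width: 0.169
grasp_force: 30.0
```

```bash
python3 -m creep '[[[0,0,-0.007],0],[[0,0,-0.007],0],[[0,0,-0.004],0],[[0,0,0],0],[[0,0,0],0],[[0,0,0],0],[[0,0,0],0],[[0,0,0],0]]'
```

```text
clock: 35.15
position: [520.9, 1.7, -5.3]
ee_rot: [[0.04, 0.999, -0.0], [0.999, -0.04, 0.0], [0.0, -0.0, -1.0]]
force: [-0.7, 0.2, -1.0]
grip_width: 0.171
grasp_force: 30.0
```

```bash
python3 -m creep '[[[0,0,-0.004],0],[[0,0,-0.003],0],[[0,0,0],0],[[0,0,0],0],[[0,0,0],0],[[0,0,0],0],[[0,0,0],0],[[0,0,0],0]]'
```

```text
clock: 35.95
position: [521.0, 1.7, -5.7]
ee_rot: [[0.04, 0.999, 0.0], [0.999, -0.04, -0.0], [-0.0, 0.0, -1.0]]
force: [-0.4, -0.5, 5.5]
grip_width: 0.171
grasp_force: 30.0
```

Contact came at the slat height, so the board is seated. I release and lift.

```bash
python3 -m creep '[[[0,0,0],0],[[0,0,0],0],[[0,0,0],0],[[0,0,0],0],[[0,0,0],0],[[0,0,0.1],0],[[0,0,0.2],0],[[0,0,0.3],0]]' 0
python3 -m creep '[[[0,0,0.3],0],[[0,0,0.1],0],[[0,0,0],0],[[0,0,0],0],[[0,0,0],0],[[0,0,0],0],[[0,0,0],0],[[0,0,0],0]]' 1
python3 - <<'E'
from h import *
c=env.get_calibration("wrist");im=env.capture("wrist");cv2.imwrite("pics/w13.png",im);np.savez("w13.npz",**c)
print(env.get_obs()["position"])
it=env.capture("top");cv2.imwrite("pics/top13.png",it);ct=env.get_calibration("top")
# board (dark brown) in rack
print("board",blob(c,im,(180,120,470,330),(3,110,20),(14,255,160),18))
print("rack+board",blob(c,im,(180,120,470,330),(3,60,25),(30,255,255),14))
print("block top",blob(ct,it,(230,200,280,300),(5,50,60),(30,255,255),18,False))
E
```

```text
clock: 36.75
position: [518.8, 1.4, 82.8]
ee_rot: [[0.039, 0.999, -0.006], [0.999, -0.039, -0.0], [-0.0, -0.006, -1.0]]
force: [1.4, 0.1, 0.3]
grip_width: 0.501
grasp_force: 0.0
clock: 37.55
position: [520.5, 1.8, 143.0]
ee_rot: [[0.039, 0.999, -0.001], [0.999, -0.039, 0.0], [0.0, -0.001, -1.0]]
force: [0.1, 0.1, 1.0]
grip_width: 1.001
grasp_force: 0.0
[520.62814289   1.78043148 143.21864785]
board [5.554e+02 5.000e-01 5.320e+01 6.400e+01 8.770e+01 5.551e+02 1.000e+00
 4.050e+01]
rack+board [521.5   3.6  77.4 161.1  87.6 521.6   3.2  88.3]
block top [494.4 258.5 176.8  56.    0.8 494.4 259.4  91.3]
```

Board measured at about (521.4,1.7) against the rack at (521.5,3.6), seated. Next is the lino block with yaw 0.

```bash
python3 -m creep '[[[-0.01,0.08,0],-0.7],[[-0.02,0.16,0],-1],[[-0.02,0.22,0],-1],[[-0.02,0.24,0],-1],[[-0.02,0.24,0],-1],[[-0.02,0.24,0],-1],[[-0.02,0.22,0],-1],[[-0.02,0.16,0],-1]]'
python3 -m creep '[[[-0.02,0.1,0],-1],[[0,0.05,0],-1],[[0,0,0],-1],[[0,0,0],-0.2],[[0,0,0],0],[[0,0,0],0],[[0,0,0],0],[[0,0,0],0]]'
python3 - <<'E'
from h import *
c=env.get_calibration("wrist");im=env.capture("wrist");cv2.imwrite("pics/w14.png",im);np.savez("w14.npz",**c)
print(env.get_obs()["position"])
for b in ((240,60,380,260),(240,60,380,200)): print("base",blob(c,im,b,(8,60,40),(30,255,255),18))
g=cv2.cvtColor(im,cv2.COLOR_BGR2HSV); print(g[100:300:12,315].tolist()); print(g[180,260:380:8].tolist())
E
```

```text
clock: 38.45
position: [497.6, 238.9, 143.7]
ee_rot: [[0.899, 0.438, -0.0], [0.438, -0.899, 0.002], [0.001, -0.001, -1.0]]
force: [0.2, -0.2, -0.4]
grip_width: 1.001
grasp_force: 0.0
clock: 39.25
position: [495.5, 257.9, 143.7]
ee_rot: [[1.0, 0.009, 0.0], [0.009, -1.0, 0.0], [0.0, -0.0, -1.0]]
force: [-0.7, 0.0, 0.9]
grip_width: 0.997
grasp_force: 0.0
[495.46935195 257.97456209 143.698523  ]
base [5.206e+02 2.613e+02 1.227e+02 5.530e+01 1.000e-01 5.205e+02 2.613e+02
 6.660e+01]
base [5.491e+02 2.614e+02 6.570e+01 5.530e+01 2.000e-01 5.488e+02 2.614e+02
 4.230e+01]
[[68, 6, 173], [60, 4, 177], [21, 19, 135], [18, 79, 154], [18, 84, 155], [18, 37, 104], [23, 25, 81], [26, 25, 82], [25, 18, 83], [12, 16, 80], [13, 21, 86], [15, 31, 81], [20, 21, 73], [30, 25, 51], [6, 27, 47], [15, 39, 65], [18, 81, 97]]
[[75, 3, 178], [60, 3, 175], [100, 4, 173], [18, 59, 103], [19, 38, 106], [22, 35, 108], [23, 31, 99], [25, 35, 96], [21, 36, 98], [21, 31, 108], [17, 27, 85], [90, 4, 174], [72, 7, 176], [75, 6, 177], [60, 1, 176]]
```

```bash
python3 -m creep '[[[-0.01,0.019,-0.1],0],[[0,0,-0.2],0],[[0,0,-0.25],0],[[0,0,-0.25],0],[[0,0,-0.17],0],[[0,0,-0.1],0],[[0,0,-0.04],0],[[0,0,0],0]]'
python3 -m creep '[[[0,0,-0.01],0],[[0,0,-0.01],0],[[0,0,0],0],[[0,0,0],0],[[0,0,0],0],[[0,0,0],0],[[0,0,0],0],[[0,0,0],0]]'
```

```text
clock: 40.1
position: [493.6, 260.9, -23.3]
ee_rot: [[1.0, 0.009, -0.001], [0.009, -1.0, -0.0], [-0.001, 0.0, -1.0]]
force: [-0.7, 0.2, 0.3]
grip_width: 1.002
grasp_force: 0.0
clock: 40.9
position: [493.9, 261.1, -25.8]
ee_rot: [[1.0, 0.009, 0.0], [0.009, -1.0, 0.0], [0.0, -0.0, -1.0]]
force: [0.4, -0.0, -0.3]
grip_width: 0.997
grasp_force: 0.0
```

```bash
python3 -m creep '[[[0,0,-0.006],0],[[0,0,0],0],[[0,0,0],0],[[0,0,0],0],[[0,0,0],0],[[0,0,0],0],[[0,0,0],0],[[0,0,0],0]]' -1
python3 -m creep '[[[0,0,0.02],0],[[0,0,0.05],0],[[0,0,0.1],0],[[0,0,0.15],0],[[0,0,0.2],0],[[0,0,0.15],0],[[0,0,0.05],0],[[0,0,0],0]]' -1
```

```text
clock: 41.7
position: [493.8, 261.0, -26.7]
ee_rot: [[1.0, 0.009, -0.0], [0.009, -1.0, -0.0], [-0.0, 0.0, -1.0]]
force: [0.3, -0.3, 0.7]
grip_width: 0.599
grasp_force: 30.0
clock: 42.5
position: [494.4, 261.4, 82.4]
ee_rot: [[1.0, 0.009, 0.002], [0.009, -1.0, 0.001], [0.002, -0.001, -1.0]]
force: [0.5, 0.9, -2.1]
grip_width: 0.599
grasp_force: 30.0
```

Gripped. I carry it to the tray.

```bash
python3 -m creep '[[[0,-0.1,0],0],[[0,-0.2,0],0],[[0,-0.3,0],-0.3],[[0.01,-0.31,0],-0.5],[[0.01,-0.31,0],-0.5],[[0.01,-0.31,0],-0.49],[[0.01,-0.31,0],0],[[0.01,-0.31,0],0]]'
python3 -m creep '[[[0,-0.31,0],0],[[0,-0.31,0],0],[[0,-0.25,0],0],[[0,-0.2,0],0],[[0,-0.14,0],0],[[0,-0.07,0],0],[[0,-0.03,0],0],[[0,0,0],0]]'
python3 -m creep '[[[0,0,0],0],[[0,0,0],0],[[0,0,0],0],[[0,0,0],0],[[0,0,0],0],[[0,0,0],0],[[0,0,0],0],[[0,0,0],0]]'
python3 - <<'E'
from h import *
c=env.get_calibration("wrist");im=env.capture("wrist");cv2.imwrite("pics/w15.png",im);np.savez("w15.npz",**c)
print(env.get_obs()["position"])
it=cv2.imread("pics/top13.png");ct=env.get_calibration("top")
print("tray",blob(ct,it,(435,195,500,297),(5,60,50),(30,255,255),9,False))
E
```

```text
clock: 43.3
position: [499.1, -64.4, 79.8]
ee_rot: [[0.971, -0.239, -0.004], [-0.239, -0.971, -0.0], [-0.004, 0.001, -1.0]]
force: [1.5, -0.2, -1.6]
grip_width: 0.599
grasp_force: 30.0
clock: 44.1
position: [500.6, -257.5, 80.6]
ee_rot: [[0.971, -0.238, -0.001], [-0.238, -0.971, 0.001], [-0.002, -0.001, -1.0]]
force: [-0.7, 0.1, -2.5]
grip_width: 0.601
grasp_force: 30.0
clock: 44.9
position: [501.3, -258.0, 81.3]
ee_rot: [[0.971, -0.238, 0.0], [-0.238, -0.971, 0.0], [0.0, -0.0, -1.0]]
force: [-0.3, 0.5, -1.2]
grip_width: 0.599
grasp_force: 30.0
[ 501.32322651 -257.95941507   81.27867396]
tray [ 518.  -263.8   86.6  169.    76.   516.1 -266.4   92.5]
```

Run:
```python
from h import *
c=dict(np.load("w15.npz"));im=cv2.imread("pics/w15.png")
def prj(P):
    q=(np.c_[P,np.ones(len(P))]@np.linalg.inv(c["T"]).T)[:,:3]; r=np.hypot(q[:,0],q[:,1]); return q[:,:2]/r[:,None]*np.arctan2(r,q[:,2])[:,None]*c["fx"]+[c["cx"],c["cy"]]
R=lambda a:np.array([[np.cos(a),-np.sin(a)],[np.sin(a),np.cos(a)]])
t=np.array([[1,1],[1,-1],[-1,-1],[-1,1]])
for n,ctr,a,h,z in (("tray",(501,-258.7),-14.1,(102,42),9),("block",(501.3,-258),-14,(88,28),126)):
    print(n,prj(np.c_[(t*h)@R(np.radians(a)).T+ctr,np.full(4,z)]).round(0).tolist())
g=cv2.cvtColor(im,cv2.COLOR_BGR2HSV);m=cv2.inRange(g,(8,50,25),(30,255,255))
for y in range(90,300,10):
    xs=np.flatnonzero(np.diff(np.r_[0,m[y,150:500]>0,0].astype(int)))+150; print(y,xs.tolist()[:16])
```

```text
tray [[260.0, 104.0], [376.0, 105.0], [364.0, 350.0], [269.0, 350.0]]
block [[250.0, 120.0], [386.0, 121.0], [363.0, 438.0], [269.0, 438.0]]
90 [476, 482]
100 []
110 [263, 378]
120 [254, 378]
130 [251, 384]
140 [251, 383]
150 [251, 383]
160 [251, 383]
170 [251, 382]
180 [251, 382]
190 [252, 257, 376, 381]
200 [252, 256, 376, 381]
210 [252, 258, 375, 380]
220 [253, 257, 375, 380]
230 [253, 258, 374, 379]
240 [254, 258, 374, 379]
250 [254, 259, 339, 340, 373, 378]
260 [254, 259, 372, 378]
270 [254, 260, 372, 377]
280 [255, 261, 371, 376]
290 [255, 261, 370, 376]
```

```bash
python3 - <<'E'
from h import *
c=dict(np.load("w15.npz"));im=cv2.imread("pics/w15.png")
m=cv2.inRange(cv2.cvtColor(im,cv2.COLOR_BGR2HSV),(8,50,25),(30,255,255))
p=[(x,95+np.flatnonzero(m[95:,x])[0]) for x in (275,300,320,340,365)]
print(p,plane(c,p,9,True).round(1).tolist())
E
python3 -m creep '[[[-0.003,-0.011,-0.05],0],[[0,0,-0.12],0],[[0,0,-0.14],0],[[0,0,-0.14],0],[[0,0,-0.1],0],[[0,0,-0.05],0],[[0,0,-0.01],0],[[0,0,0],0]]'
```

```text
[(275, np.int64(105)), (300, np.int64(104)), (320, np.int64(104)), (340, np.int64(105)), (365, np.int64(105))] [[606.5, -253.2], [602.6, -270.7], [599.2, -284.6], [595.2, -298.4], [591.3, -316.1]]
clock: 45.75
position: [501.1, -259.7, -10.1]
ee_rot: [[0.971, -0.238, 0.0], [-0.238, -0.971, -0.0], [0.0, 0.0, -1.0]]
force: [0.4, 0.3, -1.7]
grip_width: 0.598
grasp_force: 30.0
```

```bash
python3 -m creep '[[[0,0,-0.02],0],[[0,0,-0.02],0],[[0,0,-0.015],0],[[0,0,-0.01],0],[[0,0,-0.005],0],[[0,0,0],0],[[0,0,0],0],[[0,0,0],0]]'
python3 -m creep '[[[0,0,-0.004],0],[[0,0,-0.004],0],[[0,0,-0.004],0],[[0,0,0],0],[[0,0,0],0],[[0,0,0],0],[[0,0,0],0],[[0,0,0],0]]'
```

```text
clock: 46.55
position: [501.0, -259.6, -20.6]
ee_rot: [[0.971, -0.238, 0.0], [-0.238, -0.971, -0.0], [0.0, -0.0, -1.0]]
force: [0.2, 0.3, -1.5]
grip_width: 0.598
grasp_force: 30.0
clock: 47.35
position: [501.0, -259.5, -22.5]
ee_rot: [[0.971, -0.238, 0.0], [-0.238, -0.971, 0.0], [0.0, -0.0, -1.0]]
force: [0.1, -0.1, -1.9]
grip_width: 0.598
grasp_force: 30.0
```

```bash
python3 -m creep '[[[0,0,-0.001],0],[[0,0,0],0],[[0,0,0],0],[[0,0,0],0],[[0,0,0],0],[[0,0,0.02],0],[[0,0,0.05],0],[[0,0,0.1],0]]' 0.38
python3 -m creep '[[[0,0,0.2],0],[[0,0,0.3],0],[[0,0,0.3],0],[[0,0,0],0],[[0,0,0],0],[[0,0,0],0],[[0,0,0],0],[[0,0,0],0]]'
python3 - <<'E'
from h import *
c=env.get_calibration("wrist");im=env.capture("wrist");cv2.imwrite("pics/w16.png",im);np.savez("w16.npz",**c)
print(env.get_obs()["position"])
g=cv2.cvtColor(im,cv2.COLOR_BGR2HSV);m=cv2.inRange(g,(8,50,25),(30,255,255))
print("all",blob(c,im,(230,60,420,330),(8,50,25),(30,255,255),9))
e=cv2.Canny(cv2.cvtColor(im,cv2.COLOR_BGR2GRAY),40,100)
for y in range(120,250,20): print(y,(np.flatnonzero(e[y,220:430])+220).tolist())
for x in (290,318,345): print(x,(np.flatnonzero(e[80:280,x])+80).tolist())
E
```

```text
clock: 48.15
position: [500.2, -259.2, 2.7]
ee_rot: [[0.971, -0.238, -0.002], [-0.238, -0.971, 0.001], [-0.002, -0.0, -1.0]]
force: [-0.6, -0.5, -0.3]
grip_width: 0.689
grasp_force: 0.0
clock: 48.95
position: [500.0, -259.2, 121.5]
ee_rot: [[0.971, -0.238, -0.003], [-0.238, -0.971, 0.001], [-0.003, -0.001, -1.0]]
force: [-0.5, 0.1, -0.3]
grip_width: 0.692
grasp_force: 0.0
[ 500.27770062 -259.26507808  121.70837071]
all [ 500.9 -259.9   83.1  202.6   75.9  501.2 -259.5  108.5]
120 [266, 275, 278, 282, 283, 284, 285, 286, 287, 288, 289, 290, 291, 292, 306, 307, 308, 309, 310, 311, 312, 313, 314, 315, 316, 317, 318, 319, 320, 321, 322, 323, 324, 325, 327, 328, 329, 330, 331, 332, 337, 338, 339, 340, 341, 342, 343, 344, 345, 357, 360, 368]
140 [243, 245, 246, 248, 249, 260, 261, 262, 263, 264, 266, 267, 269, 275, 277, 280, 282, 350, 356, 357, 359, 368]
160 [267, 275, 278, 280, 284, 288, 289, 290, 294, 295, 296, 297, 298, 312, 313, 314, 315, 316, 330, 331, 332, 333, 334, 338, 339, 340, 341, 342, 343, 347, 350, 356, 359, 367]
180 [268, 276, 278, 280, 282, 285, 288, 305, 311, 312, 319, 320,
[... 215 characters left out ...]
 317, 324, 328, 329, 332, 342, 345, 350, 355, 357, 365, 366]
240 [269, 270, 271, 277, 279, 280, 281, 283, 286, 288, 289, 297, 301, 309, 310, 311, 314, 316, 319, 320, 322, 329, 330, 332, 333, 341, 345, 354, 356, 365]
290 [105, 113, 116, 120, 122, 155, 159, 160, 198, 199, 200, 236, 245, 246, 254, 255, 256, 257, 258, 259, 267, 270, 271, 272]
318 [104, 113, 115, 120, 154, 158, 159, 171, 178, 181, 183, 186, 194, 195, 197, 198, 199, 211, 214, 215, 219, 221, 223, 226, 227, 231, 236, 237, 243, 245, 248, 254, 255, 256, 257, 260, 267, 268, 271, 272]
345 [105, 113, 116, 120, 122, 155, 220, 221, 228, 229, 230, 231, 232, 233, 234, 235, 236, 237, 238, 239, 240, 241, 242, 243, 244, 245, 246, 247, 251, 252]
```

The block is centred in the tray: tray centre (500.9,-259.9), release at (501,-259.5), edges symmetric. Nothing else was touched since each placement, so I hand in.

```bash
python3 -m creep '[[[0,0,0],0],[[0,0,0],0],[[0,0,0],0],[[0,0,0],0],[[0,0,0],0],[[0,0,0],0],[[0,0,0],0],[[0,0,0],0]]'
python3 -c "
from station import env
print(env.finish_job())"
```

```text
clock: 49.8
position: [500.9, -259.6, 122.9]
ee_rot: [[0.971, -0.238, 0.0], [-0.238, -0.971, 0.0], [0.0, -0.0, -1.0]]
force: [-0.2, 0.6, 0.3]
grip_width: 0.695
grasp_force: 0.0
the job is handed in; nothing more can be done
None
```

I took the stack apart in order and handed the job in at about 50 s, with both weights in their dishes, the board in the rack and the block lino side up in the tray; my measurements put each within about 2–3 mm of centre, but the hand-in returned no verdict, and I viewed 17 pictures, over the limit of 14.

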